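# Snap the filter holder's cap home

## Robot

A 6-joint arm with a two-finger parallel gripper is mounted at the origin on a cart in front of the work surface, level with it; the furniture and walls round the work are solid. World frame = base frame: x ahead of the robot, y to its left, z up, the work surface at z = 0. Lengths are in m, angles in rad, forces in N, time in s.
With the tool pointing down it reaches from about 0.25 to 0.775 m from the base axis. Payload 4 kg.
Tool frame: the origin (TCP) lies at the very end of the fingers, on their centre line; the grasp point (between the pads) lies 19 mm behind it; x points along the fingers, y is the direction in which the jaws open and shut, and the axes are right-handed (so a half turn about x gives the same grasp; the last joint's range is limited). The gripper opens to 94 mm and grips with 3 to 60 N. Pads are 16 mm wide; open, the fingers measure 119 mm over their backs; the gripper's body (75 mm by 177 mm) begins 78 mm behind the grasp point.
Start: joints at [1.187, 0.087, 1.371, -0, 1.684, -0.103], TCP at [0.152, 0.528, 0.206] pointing down, gripper open.
Joint ranges: [-3.1, 3.1], [-0.76, 2.03], [0.27, 2.55], [-1.08, 4.22], [0.17, 2.65], [-2.57, 2.57]. Speed limits (rad/s): [2.79, 2.79, 3.14, 3.14, 3.14, 3.14].

## Interface

Orientations are given as a unit quaternion [x, y, z, w].
In Python, from workcell import * gives the robot as it stands.
- The arm moves only by the tool servo_tool, never from a script. Its argument "rows" is a list of rows, each an object with "delta_pos": the shift along the tool's x, y, z in m, a list of three; "spin": the turn about the tool's x in rad. In form: [{"delta_pos": [x, y, z], "spin": spin}, ...]. A call has 1 to 12 rows; each row is the pose to reach, as a shift and turn from the pose commanded when the call began, along the tool's axes at that moment; what a row does not reach only later rows make up. A row lasts 1/12 s, in which the tool goes at most 41.7 mm and 7.16 degrees, less where a joint would pass 70% of its speed; a pose out of reach is approached as far as the arm can. A call with a gripper value outside its range is refused whole. "jaw" is the finger opening in m, from 0 to 0.094, set as the call begins (left out, the last holds). The fingers move at their own pace and stop on an object; the grip force is fixed at half the most. Time passes only in rows, so rows that repeat a pose let the fingers close. It gives the time, the measured TCP pose, the force and the opening at its end, in the units of the state.
- state(): the state, without advancing time (a new reading comes with each control period).
- snapshot(name): name is "scene" or "top" or "wrist"; returns a dict with "frame" (400x640x3 uint8, red, green, blue), "K" (3x3 intrinsics, pixels), "xyz" and "attitude" of the camera in the world; the wrist camera has in their place "hand_eye" (4x4, takes a point from camera to tool coordinates, whose origin is the TCP and whose axes are the tool frame's). Camera axes: x right, y down, z forward; pixel columns grow to the right and rows downward; lengths in m; the calibration is good to about 2 mm. A picture is of the moment at which its call begins: read the wrist's pose just before it. There is no depth.
- hand_in(): hands the job in, once; it reports no verdict.
The state is a dict: "time": time; "qpos": joint angles; "qvel": joint speeds; "tau": joint torques, N m; "tool_pos": TCP position; "tcp_rot": TCP orientation; "contact_force": force on the tool from outside, world axes, zero at the start; "wrist_torque": the same for the moment, N m; "finger_gap": finger opening in m.
Only numpy, scipy, OpenCV 4.12 (cv2) and the standard library are available. Lean on these libraries where they do the work, as an engineer would, in place of code of your own. Each camera call takes 0.05 s, during which the arm holds its last target. There are 200 camera calls.

## Task

Two filter holders stand on the bench; in one of them the white cap is still sitting proud of its recess. Take the hand pusher by its black handle, press that cap straight down with the pusher's foot until it snaps fully home like the cap in the other holder, then stand the pusher upright on the bench again and let go. Do not touch the cap with the gripper or the arm, and leave the finished holder alone.

Things in the scene. Friction and masses are not known exactly. Their poses are not given: they have to be found in the camera images.
- pusher: hand pusher, loose, standing upright on the bench, 110 mm tall, 0.15 kg: a flat round white foot of 40 mm diameter and 14 mm height, a thin steel stem of 18 mm diameter, and a black cylindrical handle of 26 mm diameter from 52 to 110 mm above the underside, with thin grey rings (grip it across the handle, about 80 mm up). Origin: centre of the foot's underside; z points up through the handle. Same from all sides.
- cap: the white snap-in cap to be pressed home, loose, a round disc 16 mm tall and 52 mm across at its widest (flat top 45 mm across, with six small dark dots round a larger one). It lies level in the mouth of its holder, resting on four sprung steel noses, with its top about 10 mm above the rim. Pressed down some 8 mm with about 10 N it snaps past the noses and comes to rest on the recess floor, where its top is still 2 mm above the rim. Origin: centre of its underside; z up.
- holder: the unfinished filter holder, fixed to the bench: a round metal housing 76 mm in diameter and 34 mm tall with a brass hose nozzle on either side (along its y axis, reaching 53 mm from its centre). In its top is a round recess, 54 mm across and 14 mm deep (floor 20 mm above the bench). Origin: centre of its underside on the bench; z up.
- finished_holder: the other filter holder, fixed, same shape and size, its cap already home (cap top 36 mm above the bench). Leave it alone. Origin: centre of its underside; z up. Obstacles beside the work: a tall wire screen on the right (y = -0.285 m, from x = 0.43 m on) and a glass burette bottle on the left (axis x 0.62, y 0.06, radius 0.085 m; stopcock at x 0.41, y 0.03 to 0.10, z over 0.24 m).
Not all that is in view belongs to the job. Leave any purple look-alike of the holder alone.

How it is judged:
On the way:
1. the pusher bears on the cap (contact force between pusher and cap above 1 N), for 0.02 s.
At the end, for the whole second after the job is handed in: The cap lies level (within 5 degrees) on the floor of its recess (underside within 2.5 mm of the floor, within 4 mm of the centre) and at rest; the pusher stands upright on the bench (within 10 degrees), released and at rest (z of cap in the frame of holder between 0.017 and 0.0225 m and horizontal distance between cap and holder below 0.004 m and angle between cap's own z axis and vertical below 0.09 rad and height (world z) of pusher between -0.006 and 0.008 m and angle between pusher's own z axis and vertical below 0.17 rad and linear speed of each of pusher, cap below 0.03 m/s); the robot touches nothing.
It fails at once if the gripper's fingers touch the cap (contact force between the fingers and cap above 1 N).
It fails at once if the arm touches the cap (contact force between the arm and cap above 1 N).
It fails at once if the finished holder is pushed or pressed by the pusher (contact force between pusher and finished_holder above 2 N).
It fails at once if the finished holder is pushed or pressed by the arm (contact force between the arm and finished_holder above 2 N).
It fails at once if the finished holder is pushed or pressed by the fingers (contact force between the fingers and finished_holder above 2 N).
It also fails if it takes over 45 s, if anything falls off the work surface, if the arm or the gripper's body presses on something with over 40 N, if the wrist force passes 120 N, or if a joint passes its speed limit or range.

## Working session

There is one attempt and no reset: what is moved stays moved. The work goes in short steps, Python scripts to look and compute and a tool call to move; the robot and the scene stay as the last step left them, time stands still between calls to the robot, and variables do not carry over. Pictures are saved under pics/ and viewed, about 8 in all and at most 12, crops included, and the job is handed in when it is done.

Besides the shell and the picture viewer there is one more tool, called after "Emit:" as a command line: name --argument value ..., lists and objects as JSON in quotes. servo_tool: Moves the arm, as the interface text tells. Its arguments: {"type":"object","properties":{"rows":{"type":"array","items":{"type":"object","properties":{"delta_pos":{"type":"array","items":{"type":"number"}},"spin":{"type":"number"}}}},"jaw":{"type":"number"}},"required":["rows"]}

```bash
mkdir -p pics; python3 - <<'E'
from workcell import *
import cv2,numpy as np,json
s=state();print({k:np.round(v,4).tolist() for k,v in s.items()})
for n in("scene","top"):
    d=snapshot(n);cv2.imwrite(f"pics/{n}0.png",d["frame"][:,:,::-1]);print(n,d["K"],d["xyz"],d["attitude"])
    np.savez(f"{n}0.npz",**d)
E
```

```text
{'time': 0.0, 'qpos': [1.1869, 0.088, 1.3722, -0.0, 1.6836, -0.1031], 'qvel': [-0.0006, 0.0015, -0.0003, -0.0004, -0.0009, 0.0007], 'tau': [0.0019, -34.0176, -30.2433, 0.0719, 0.0329, -0.0002], 'tool_pos': [0.1522, 0.5279, 0.2043], 'tcp_rot': [0.0982, 0.7003, -0.0997, 0.7], 'contact_force': [0.03, -0.466, -0.893], 'wrist_torque': [0.0146, -0.0201, 0.0288], 'finger_gap': 0.0943}
scene [[459.07947483   0.         322.83610569]
 [  0.         459.07947483 203.85838926]
 [  0.           0.           1.        ]] [0.02598062 0.29880187 0.89490773] [-0.50038014  0.80546345 -0.26766367  0.17089327]
top [[477.98933391   0.         319.09334964]
 [  0.         477.98933391 190.39126657]
 [  0.           0.           1.        ]] [0.5063365  0.05132983 1.3344841 ] [ 0.70706616 -0.70591398  0.03652959 -0.02021106]
```

View pics/scene0.png

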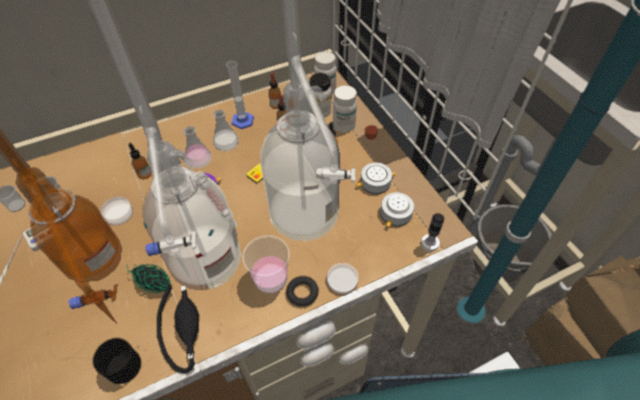

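View pics/top0.png

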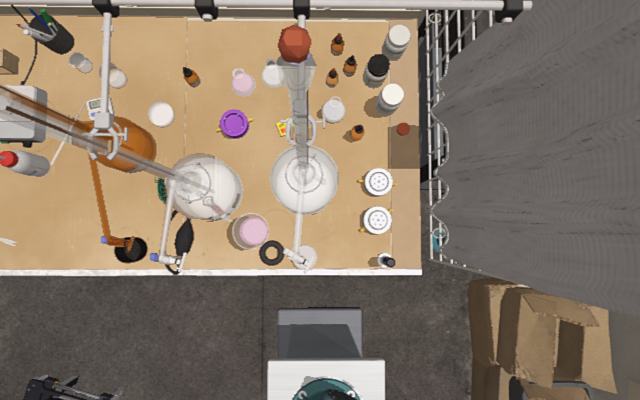

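Scene view: the holders are at about (376,178) and (398,208), and the pusher is at (433,235). Top view: holders at (378,182) and (376,221), pusher at (387,261). Next I'll zoom in and measure.

```bash
cat > h.py <<'E'
import numpy as np,cv2
from scipy.spatial.transform import Rotation as R
def ray(d,uv):
    v=np.linalg.inv(d["K"])@np.array([*uv,1.]);return d["xyz"],R.from_quat(d["attitude"]).as_matrix()@v
def onz(d,uv,z):
    o,v=ray(d,uv);return o+v*(z-o[2])/v[2]
def tri(d1,p1,d2,p2):
    (a,u),(b,v)=ray(d1,p1),ray(d2,p2);st=np.linalg.lstsq(np.c_[u,-v],b-a,rcond=None)[0]
    p,q=a+u*st[0],b+v*st[1];return (p+q)/2,np.linalg.norm(p-q)
E
python3 - <<'E'
from h import *
s=dict(np.load("scene0.npz"));t=dict(np.load("top0.npz"))
print(R.from_quat(t["attitude"]).as_matrix().round(3))
a=cv2.resize(s["frame"][150:260,345:465],None,fx=5,fy=5,interpolation=2)
b=cv2.resize(t["frame"][160:275,340:420],None,fx=5,fy=5,interpolation=2)
h=max(a.shape[0],b.shape[0]);w=np.zeros((h,1000,3),np.uint8);w[:a.shape[0],:600]=a;w[:b.shape[0],600:]=b
w=cv2.resize(w,None,fx=.8,fy=.8) ;cv2.imwrite("pics/crop0.png",w[:,:,::-1])
for p,q in(((378,182),(376,178)),((376.5,221),(398,208))):print(onz(t,p,.04),onz(s,q,.04),tri(t,p,s,q))
E
```

```text
[[ 0.001 -0.997  0.08 ]
 [-1.    -0.003 -0.023]
 [ 0.023 -0.08  -0.997]]
[ 0.63389561 -0.13933917  0.04      ] [ 0.62072205 -0.1303653   0.04      ] (array([ 0.63639435, -0.14227742,  0.01714904]), np.float64(0.0009846037997191847))
[ 0.52765012 -0.1342812   0.04      ] [ 0.5193509 -0.1301718  0.04     ] (array([ 0.527612  , -0.13670237,  0.02609392]), np.float64(0.001001378837752699))
```

View pics/crop0.png

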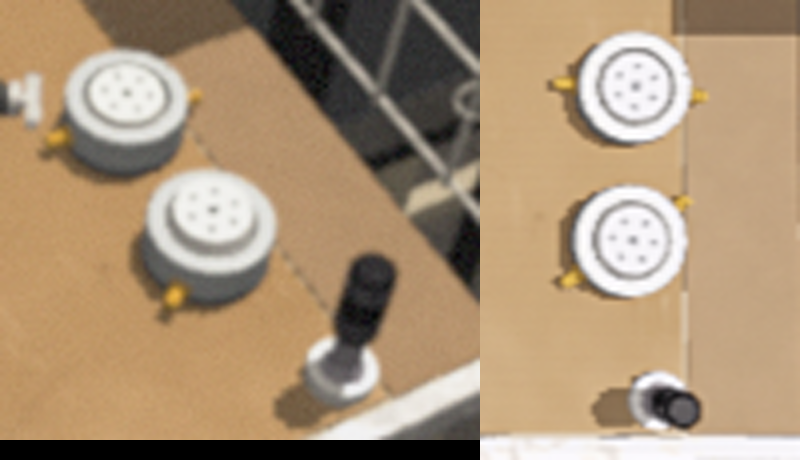

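The near holder is the unfinished one: its cap stands proud at crop (212,210). The far cap is flush. The pusher's foot is at crop (343,368) and its handle top at (375,265).

```bash
python3 - <<'E'
from h import *
s=dict(np.load("scene0.npz"));t=dict(np.load("top0.npz"))
for n,q,p,z in(("cap",(397.9,202.4),(378.2,220),.044),("far",(376.7,173.2),(379,181.5),.036),("handtop",(438.7,216.3),(391,262.3),.11),("foot",(430.9,242),(384.4,260),.01)):
    print(n,onz(t,p,z).round(4),onz(s,q,z).round(4),tri(t,p,s,q))
E
```

```text
cap [ 0.5303 -0.1383  0.044 ] [ 0.531  -0.1365  0.044 ] (array([ 0.53079672, -0.13759985,  0.04354867]), np.float64(0.0018893332524827016))
far [ 0.6357 -0.1427  0.036 ] [ 0.6361 -0.1417  0.036 ] (array([ 0.63595282, -0.14222785,  0.03592745]), np.float64(0.0010841592857512284))
handtop [ 0.4215 -0.1604  0.11  ] [ 0.4226 -0.1598  0.11  ] (array([ 0.42185367, -0.1597688 ,  0.11087355]), np.float64(0.0010903769720588122))
foot [ 0.4208 -0.1595  0.01  ] [ 0.4216 -0.1612  0.01  ] (array([ 0.42072548, -0.15948093,  0.01242436]), np.float64(0.0009558254808469453))
```

Emit:
servo_tool --rows '[{"delta_pos":[0,-0.03,0],"spin":-0.1},{"delta_pos":[0,-0.06,0],"spin":-0.2},{"delta_pos":[0,-0.09,0],"spin":-0.28},{"delta_pos":[0,-0.12,0],"spin":-0.28},{"delta_pos":[0,-0.15,0],"spin":-0.28},{"delta_pos":[0,-0.18,0],"spin":-0.28},{"delta_pos":[0,-0.21,0],"spin":-0.28},{"delta_pos":[0,-0.24,0],"spin":-0.28},{"delta_pos":[0,-0.25,0],"spin":-0.28},{"delta_pos":[0,-0.25,0],"spin":-0.28}]'

```text
time: 0.93
tool_pos: [0.0826, 0.2868, 0.2055]
tcp_rot: [0.001, 0.707, 0.0, 0.707]
contact_force: [0.1, 0.5, -0.1]
finger_gap: 0.0938
```

Emit:
servo_tool --rows '[{"delta_pos":[0,-0.03,0.03],"spin":0},{"delta_pos":[0,-0.055,0.06],"spin":0},{"delta_pos":[0,-0.085,0.09],"spin":0},{"delta_pos":[0,-0.11,0.12],"spin":0},{"delta_pos":[0,-0.14,0.15],"spin":0},{"delta_pos":[0,-0.167,0.177],"spin":0},{"delta_pos":[0,-0.2,0.185],"spin":0},{"delta_pos":[0,-0.24,0.19],"spin":0},{"delta_pos":[0,-0.28,0.195],"spin":0},{"delta_pos":[0,-0.32,0.2],"spin":0},{"delta_pos":[0,-0.35,0.21],"spin":0},{"delta_pos":[0,-0.35,0.21],"spin":0}]'

```text
time: 1.93
tool_pos: [0.2939, -0.0667, 0.2047]
tcp_rot: [0.003, 0.708, -0.004, 0.707]
contact_force: [-0.5, 0.4, -0.4]
finger_gap: 0.0939
```

Emit:
servo_tool --rows '[{"delta_pos":[0,-0.03,0.02],"spin":0},{"delta_pos":[0,-0.06,0.04],"spin":0},{"delta_pos":[0,-0.08,0.06],"spin":0},{"delta_pos":[0,-0.097,0.08],"spin":0},{"delta_pos":[0,-0.097,0.08],"spin":0},{"delta_pos":[0,-0.097,0.08],"spin":0}]'

```text
time: 2.43
tool_pos: [0.3735, -0.1587, 0.2043]
tcp_rot: [0.001, 0.708, 0.001, 0.706]
contact_force: [-0.5, 0.9, -0.0]
finger_gap: 0.0939
```

```bash
cat >> h.py <<'E'
def wrist(name):
    from workcell import state,snapshot
    s=state();d=snapshot("wrist");T=np.eye(4);T[:3,:3]=R.from_quat(s["tcp_rot"]).as_matrix();T[:3,3]=s["tool_pos"]
    W=T@np.array(d["hand_eye"]);d["xyz"]=W[:3,3];d["attitude"]=R.from_matrix(W[:3,:3]).as_quat()
    np.savez(name+".npz",**d);cv2.imwrite(f"pics/{name}.png",d["frame"][:,:,::-1]);print(s["tool_pos"],W.round(3));return d
def proj(d,P):
    c=R.from_quat(d["attitude"]).as_matrix().T@(np.array(P)-d["xyz"]);u=d["K"]@c;return (u[:2]/u[2]).round(1)
E
python3 - <<'E'
from h import *
d=wrist("w1")
for P in((.4215,-.16,.11),(.4215,-.16,0.014),(.5306,-.1375,.044),(.636,-.142,.036)):print(P,proj(d,P))
E
```

```text
[ 0.37349239 -0.15871852  0.20425015] [[-0.     0.964  0.267  0.296]
 [ 1.    -0.001  0.003 -0.159]
 [ 0.003  0.267 -0.964  0.384]
 [ 0.     0.     0.     1.   ]]
(0.4215, -0.16, 0.11) [320.6 243.4]
(0.4215, -0.16, 0.014) [320.7 214.9]
(0.5306, -0.1375, 0.044) [336.7 294.7]
(0.636, -0.142, 0.036) [332.5 351. ]
```

View pics/w1.png

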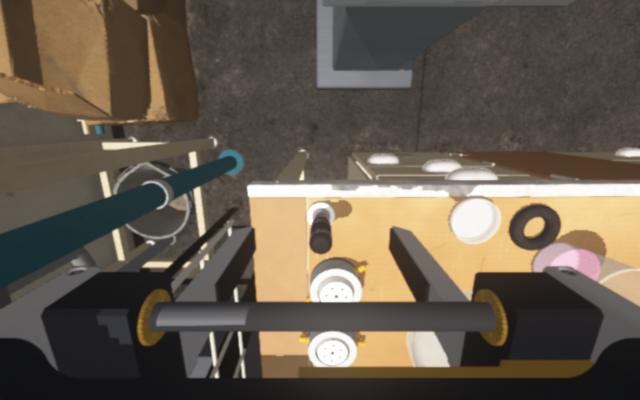

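The wrist view matches the projections: handle top near (320,246), cap dot (337,296), far cap (333,351). I'll move above the pusher and then down over it.

Emit:
servo_tool --rows '[{"delta_pos":[0,-0.001,0.025],"spin":0},{"delta_pos":[0,-0.001,0.048],"spin":0},{"delta_pos":[0,-0.001,0.048],"spin":0},{"delta_pos":[0.02,-0.001,0.048],"spin":0},{"delta_pos":[0.04,-0.001,0.048],"spin":0},{"delta_pos":[0.06,-0.001,0.048],"spin":0},{"delta_pos":[0.08,-0.001,0.048],"spin":0},{"delta_pos":[0.1,-0.001,0.048],"spin":0},{"delta_pos":[0.12,-0.001,0.048],"spin":0},{"delta_pos":[0.143,-0.001,0.048],"spin":0},{"delta_pos":[0.143,-0.001,0.048],"spin":0},{"delta_pos":[0.143,-0.001,0.048],"spin":0}]'

```text
time: 3.48
tool_pos: [0.4194, -0.1587, 0.0619]
tcp_rot: [0.0, 0.708, 0.001, 0.706]
contact_force: [0.1, -0.0, 0.2]
finger_gap: 0.0943
```

```bash
python3 - <<'E'
from h import *
d=wrist("w2")
for P in((.4215,-.16,.11),(.5306,-.1375,.044)):print(P,proj(d,P))
E
```

```text
[ 0.41939839 -0.15869374  0.06192761] [[-0.001  0.964  0.267  0.342]
 [ 1.     0.     0.002 -0.159]
 [ 0.002  0.267 -0.964  0.242]
 [ 0.     0.     0.     1.   ]]
(0.4215, -0.16, 0.11) [320.  276.2]
(0.5306, -0.1375, 0.044) [346.2 346.7]
```

View pics/w2.png

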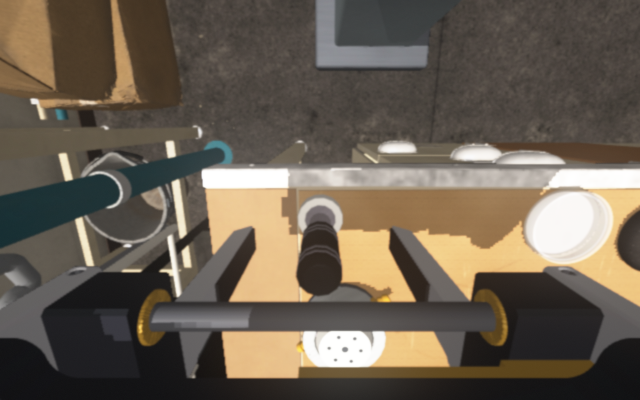

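The handle top is at (319,271), centred between the fingers. Closing the jaws, then lifting.

Emit:
servo_tool --jaw 0.015 --rows '[{"delta_pos":[0,0,0],"spin":0},{"delta_pos":[0,0,0],"spin":0},{"delta_pos":[0,0,0],"spin":0},{"delta_pos":[0,0,0],"spin":0},{"delta_pos":[0,0,0],"spin":0},{"delta_pos":[0,0,0],"spin":0},{"delta_pos":[0,0,0],"spin":0},{"delta_pos":[0,0,0],"spin":0},{"delta_pos":[0,0,0],"spin":0},{"delta_pos":[0,0,0],"spin":0}]'

```text
time: 4.37
tool_pos: [0.4207, -0.16, 0.0624]
tcp_rot: [0.0, 0.707, -0.0, 0.707]
contact_force: [0.3, 0.4, 0.6]
finger_gap: 0.0305
```

Emit:
servo_tool --rows '[{"delta_pos":[-0.01,0,0],"spin":0},{"delta_pos":[-0.03,0,0],"spin":0},{"delta_pos":[-0.05,0,0],"spin":0},{"delta_pos":[-0.07,0,0],"spin":0},{"delta_pos":[-0.07,0,0],"spin":0},{"delta_pos":[-0.07,0,0],"spin":0}]'

```text
time: 4.87
tool_pos: [0.4215, -0.1604, 0.1336]
tcp_rot: [-0.0, 0.706, -0.001, 0.708]
contact_force: [-1.8, -0.2, -2.4]
finger_gap: 0.0255
```

```bash
python3 - <<'E'
from h import *
d=wrist("w3")
print(proj(d,(.4194,-.1587,.18)),proj(d,(.4194,-.1587,.084)),proj(d,(.5306,-.1375,.044)))
E
```

```text
[ 0.4215206  -0.16041156  0.13361646] [[ 0.     0.962  0.272  0.343]
 [ 1.     0.    -0.001 -0.161]
 [-0.001  0.272 -0.962  0.313]
 [ 0.     0.     0.     1.   ]]
[325.4 267.9] [324.1 211.8] [342.5 294.6]
```

View pics/w3.png

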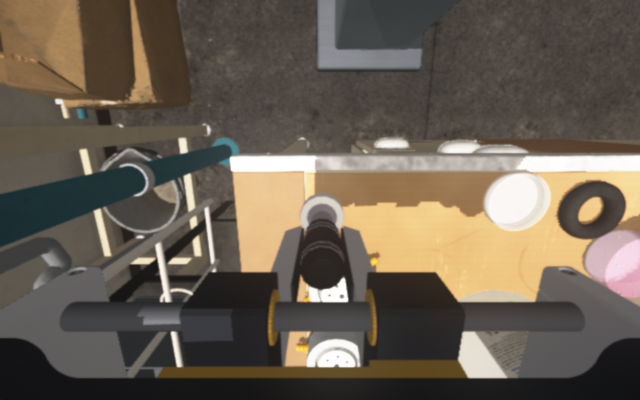

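Emit:
servo_tool --rows '[{"delta_pos":[0,0.004,0.02],"spin":0},{"delta_pos":[0,0.008,0.04],"spin":0},{"delta_pos":[0,0.012,0.06],"spin":0},{"delta_pos":[0,0.017,0.08],"spin":0},{"delta_pos":[0,0.021,0.1],"spin":0},{"delta_pos":[0,0.023,0.109],"spin":0},{"delta_pos":[0,0.023,0.109],"spin":0},{"delta_pos":[0,0.023,0.109],"spin":0},{"delta_pos":[0,0.023,0.109],"spin":0}]'

```text
time: 5.67
tool_pos: [0.5285, -0.1372, 0.1317]
tcp_rot: [0.001, 0.708, -0.0, 0.706]
contact_force: [-0.6, 0.9, -0.7]
finger_gap: 0.0252
```

```bash
python3 - <<'E'
from h import *
from workcell import *
print(state()["tool_pos"],state()["contact_force"])
s=snapshot("scene");np.savez("scene1.npz",**s)
for P in((.5306,-.1375,.044),(.5306,-.1375,.07),(.5306,-.1375,.18)):print(proj(s,P))
t=snapshot("top")
a=cv2.resize(s["frame"][120:240,340:460],None,fx=5,fy=5,interpolation=2)
cv2.imwrite("pics/s1.png",a[:,:,::-1])
E
```

```text
[ 0.52854512 -0.1371564   0.1316607 ] [-0.63807172  0.88890998 -0.69879359]
[398.3 202.4]
[399.8 195.5]
[406.4 163. ]
```

View pics/s1.png

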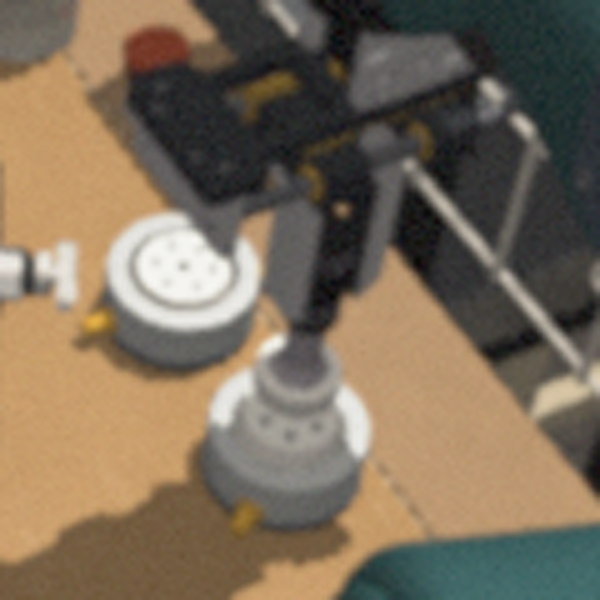

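The foot's underside is at about scene (399.8,195.2), against (399.8,195.5) expected for a centred position, so it is aligned over the cap. Descending gently.

Emit:
servo_tool --rows '[{"delta_pos":[0.005,0,0.001],"spin":0},{"delta_pos":[0.01,0,0.001],"spin":0},{"delta_pos":[0.014,0,0.001],"spin":0},{"delta_pos":[0.017,0,0.001],"spin":0},{"delta_pos":[0.019,0,0.001],"spin":0},{"delta_pos":[0.021,0,0.001],"spin":0},{"delta_pos":[0.021,0,0.001],"spin":0}]'

```text
time: 6.35
tool_pos: [0.5305, -0.137, 0.1109]
tcp_rot: [0.0, 0.707, -0.0, 0.707]
contact_force: [-0.9, 0.9, -0.8]
finger_gap: 0.0254
```

Emit:
servo_tool --rows '[{"delta_pos":[0.002,0,0],"spin":0},{"delta_pos":[0.004,0,0],"spin":0},{"delta_pos":[0.006,0,0],"spin":0},{"delta_pos":[0.006,0,0],"spin":0}]'

```text
time: 6.68
tool_pos: [0.5314, -0.1372, 0.1066]
tcp_rot: [0.0, 0.706, -0.0, 0.708]
contact_force: [-0.3, -0.4, -1.2]
finger_gap: 0.0256
```

Emit:
servo_tool --rows '[{"delta_pos":[0.001,0,0],"spin":0},{"delta_pos":[0.002,0,0],"spin":0},{"delta_pos":[0.003,0,0],"spin":0},{"delta_pos":[0.004,0,0],"spin":0},{"delta_pos":[0.004,0,0],"spin":0}]'

```text
time: 7.1
tool_pos: [0.5313, -0.1372, 0.1031]
tcp_rot: [0.0, 0.707, -0.0, 0.708]
contact_force: [-1.4, 0.4, 5.5]
finger_gap: 0.0259
```

Emit:
servo_tool --rows '[{"delta_pos":[0.001,0,0],"spin":0},{"delta_pos":[0.002,0,0],"spin":0},{"delta_pos":[0.003,0,0],"spin":0},{"delta_pos":[0.004,0,0],"spin":0},{"delta_pos":[0.004,0,0],"spin":0}]'

```text
time: 7.52
tool_pos: [0.5319, -0.1374, 0.1029]
tcp_rot: [-0.0, 0.706, -0.001, 0.709]
contact_force: [-5.0, 1.6, 18.5]
finger_gap: 0.0254
```

```bash
python3 - <<'E'
from h import *
from workcell import *
q=state();print({k:np.round(q[k],4).tolist() for k in("time","tool_pos","contact_force","wrist_torque")})
s=snapshot("scene");np.savez("scene2.npz",**s)
for P in((.5306,-.1375,.036),(.5306,-.1375,.044),(.5306,-.1375,.058)):print(proj(s,P))
a=cv2.resize(s["frame"][170:230,365:435],None,fx=9,fy=9,interpolation=2)
cv2.imwrite("pics/s2.png",a[:,:,::-1])
E
```

```text
{'time': 7.5167, 'tool_pos': [0.5319, -0.1374, 0.1029], 'contact_force': [-5.0099, 1.5552, 18.4764], 'wrist_torque': [0.6295, 1.3465, 0.0272]}
[397.9 204.4]
[398.3 202.4]
[399.1 198.7]
```

View pics/s2.png

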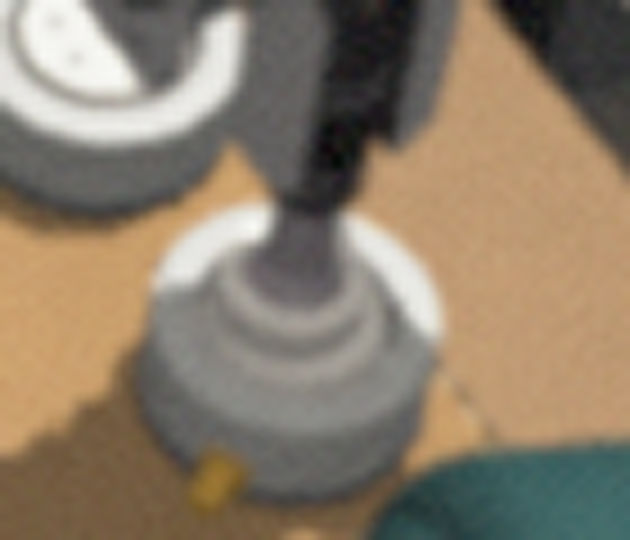

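Emit:
servo_tool --rows '[{"delta_pos":[0.001,0,-0.001],"spin":0},{"delta_pos":[0.002,0,-0.001],"spin":0},{"delta_pos":[0.002,0,-0.001],"spin":0}]'

```text
time: 7.82
tool_pos: [0.5321, -0.1375, 0.1028]
tcp_rot: [-0.001, 0.704, -0.001, 0.71]
contact_force: [-6.6, 2.4, 23.6]
finger_gap: 0.0252
```

Emit:
servo_tool --rows '[{"delta_pos":[0.001,0,0],"spin":0},{"delta_pos":[0.002,0,0],"spin":0},{"delta_pos":[0.003,0,0],"spin":0},{"delta_pos":[0.003,0,0],"spin":0}]'

```text
time: 8.15
tool_pos: [0.5332, -0.1376, 0.1025]
tcp_rot: [-0.001, 0.703, -0.001, 0.711]
contact_force: [-8.3, 2.9, 31.7]
finger_gap: 0.0257
```

Emit:
servo_tool --rows '[{"delta_pos":[-0.005,0,0],"spin":0},{"delta_pos":[-0.012,0,0],"spin":0},{"delta_pos":[-0.02,0,0],"spin":0},{"delta_pos":[-0.03,0,0],"spin":0},{"delta_pos":[-0.045,0,0],"spin":0},{"delta_pos":[-0.045,0,0],"spin":0},{"delta_pos":[-0.045,0,-0.03],"spin":0},{"delta_pos":[-0.045,0,-0.06],"spin":0},{"delta_pos":[-0.045,0,-0.06],"spin":0}]'

```text
time: 8.9
tool_pos: [0.4647, -0.1362, 0.1352]
tcp_rot: [0.001, 0.71, 0.0, 0.705]
contact_force: [0.4, 0.3, -1.2]
finger_gap: 0.0256
```

```bash
python3 - <<'E'
from h import *
from workcell import *
q=state();print({k:np.round(q[k],4).tolist() for k in("time","tool_pos","contact_force","wrist_torque")})
s=snapshot("scene");np.savez("scene3.npz",**s)
for P in((.5306,-.1375,.036),(.5306,-.1375,.044)):print(proj(s,P))
a=cv2.resize(s["frame"][150:240,345:445],None,fx=6,fy=6,interpolation=2)
cv2.imwrite("pics/s3.png",a[:,:,::-1])
E
```

```text
{'time': 8.9, 'tool_pos': [0.4647, -0.1362, 0.1352], 'contact_force': [0.3951, 0.2908, -1.1914], 'wrist_torque': [0.0019, -0.0277, -0.0119]}
[397.9 204.4]
[398.3 202.4]
```

View pics/s3.png

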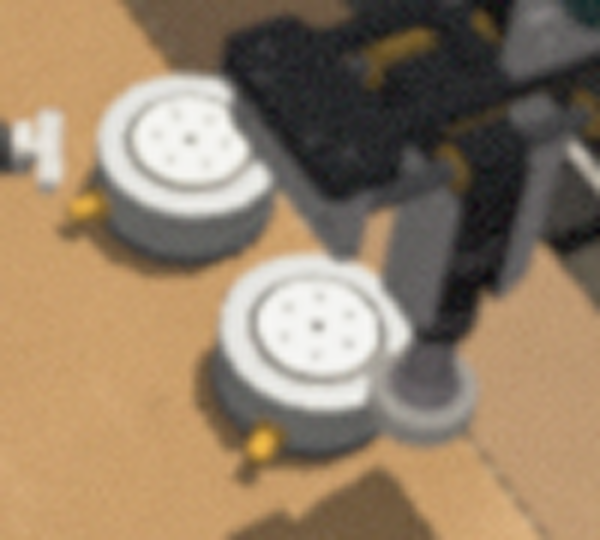

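The cap is home: its dot is at about (397.8,204.3), against (397.9,204.4) predicted for top z = 36 mm, and it shows the same dark ring as the finished one. Now standing the pusher back.

Emit:
servo_tool --rows '[{"delta_pos":[0,-0.01,-0.015],"spin":0},{"delta_pos":[0,-0.02,-0.03],"spin":0},{"delta_pos":[0,-0.024,-0.043],"spin":0},{"delta_pos":[0,-0.024,-0.043],"spin":0},{"delta_pos":[0.015,-0.024,-0.043],"spin":0},{"delta_pos":[0.03,-0.024,-0.043],"spin":0},{"delta_pos":[0.045,-0.024,-0.043],"spin":0},{"delta_pos":[0.055,-0.024,-0.043],"spin":0},{"delta_pos":[0.062,-0.024,-0.043],"spin":0},{"delta_pos":[0.062,-0.024,-0.043],"spin":0},{"delta_pos":[0.062,-0.024,-0.043],"spin":0}]'

```text
time: 9.87
tool_pos: [0.4271, -0.1609, 0.0754]
tcp_rot: [0.0, 0.707, -0.0, 0.707]
contact_force: [-0.6, -0.2, -0.4]
finger_gap: 0.0254
```

Emit:
servo_tool --rows '[{"delta_pos":[0.001,0,0],"spin":0},{"delta_pos":[0.002,0,0],"spin":0},{"delta_pos":[0.003,0,0],"spin":0},{"delta_pos":[0.003,0,0],"spin":0}]'

```text
time: 10.2
tool_pos: [0.427, -0.1611, 0.0728]
tcp_rot: [0.0, 0.707, -0.0, 0.707]
contact_force: [-0.6, 0.2, -0.8]
finger_gap: 0.0252
```

Emit:
servo_tool --rows '[{"delta_pos":[0.001,0,0],"spin":0},{"delta_pos":[0.002,0,0],"spin":0},{"delta_pos":[0.003,0,0],"spin":0},{"delta_pos":[0.004,0,0],"spin":0},{"delta_pos":[0.005,0,0],"spin":0},{"delta_pos":[0.005,0,0],"spin":0}]'

```text
time: 10.7
tool_pos: [0.4266, -0.1609, 0.0671]
tcp_rot: [0.0, 0.707, -0.0, 0.707]
contact_force: [0.5, -0.5, -1.2]
finger_gap: 0.0256
```

Emit:
servo_tool --rows '[{"delta_pos":[0.001,0,0],"spin":0},{"delta_pos":[0.0015,0,0],"spin":0},{"delta_pos":[0.0015,0,0],"spin":0}]'

```text
time: 10.95
tool_pos: [0.4269, -0.161, 0.0668]
tcp_rot: [0.0, 0.707, -0.0, 0.707]
contact_force: [-1.5, 1.5, 4.8]
finger_gap: 0.025
```

Contact came at TCP z ≈ 0.067, as predicted. Easing off 1 mm and opening.

Emit:
servo_tool --rows '[{"delta_pos":[-0.001,0,0],"spin":0},{"delta_pos":[-0.001,0,0],"spin":0}]'

```text
time: 11.12
tool_pos: [0.427, -0.1611, 0.0669]
tcp_rot: [0.0, 0.707, -0.0, 0.707]
contact_force: [0.1, 0.8, 0.8]
finger_gap: 0.0255
```

Emit:
servo_tool --jaw 0.094 --rows '[{"delta_pos":[0,0,0],"spin":0},{"delta_pos":[0,0,0],"spin":0},{"delta_pos":[0,0,0],"spin":0},{"delta_pos":[0,0,0],"spin":0},{"delta_pos":[0,0,0],"spin":0},{"delta_pos":[0,0,0],"spin":0},{"delta_pos":[0,0,0],"spin":0},{"delta_pos":[0,0,0],"spin":0},{"delta_pos":[0,0,0],"spin":0},{"delta_pos":[0,0,0],"spin":0}]'

```text
time: 11.95
tool_pos: [0.4268, -0.161, 0.0669]
tcp_rot: [0.0, 0.707, -0.0, 0.707]
contact_force: [-0.2, -0.8, -0.7]
finger_gap: 0.0884
```

Emit:
servo_tool --rows '[{"delta_pos":[-0.02,0,0],"spin":0},{"delta_pos":[-0.04,0,0],"spin":0},{"delta_pos":[-0.06,0,0],"spin":0},{"delta_pos":[-0.08,0,0],"spin":0},{"delta_pos":[-0.1,0,0],"spin":0},{"delta_pos":[-0.12,0,0],"spin":0},{"delta_pos":[-0.12,0,-0.03],"spin":0},{"delta_pos":[-0.12,0,-0.06],"spin":0},{"delta_pos":[-0.12,0,-0.06],"spin":0},{"delta_pos":[-0.12,0,-0.06],"spin":0}]'

```text
time: 12.78
tool_pos: [0.3664, -0.161, 0.1873]
tcp_rot: [0.0, 0.707, -0.001, 0.708]
contact_force: [0.5, -0.4, -0.3]
finger_gap: 0.0934
```

```bash
python3 - <<'E'
from h import *
from workcell import *
q=state();print({k:np.round(q[k],4).tolist() for k in("time","tool_pos","contact_force","finger_gap","qvel")})
s=snapshot("scene")
for P in((.5306,-.1375,.036),(.427,-.161,.11),(.427,-.161,.007)):print((proj(s,P)-[345,150])*5)
a=cv2.resize(s["frame"][150:260,345:465],None,fx=5,fy=5,interpolation=2)
cv2.imwrite("pics/s4.png",a[:,:,::-1])
E
```

```text
{'time': 12.7833, 'tool_pos': [0.3664, -0.161, 0.1873], 'contact_force': [0.4952, -0.4245, -0.3064], 'finger_gap': 0.0934, 'qvel': [0.0148, 0.0372, -0.026, 0.0043, -0.0118, 0.002]}
[264.5 272. ]
[465.  322.5]
[421.  454.5]
```

View pics/s4.png

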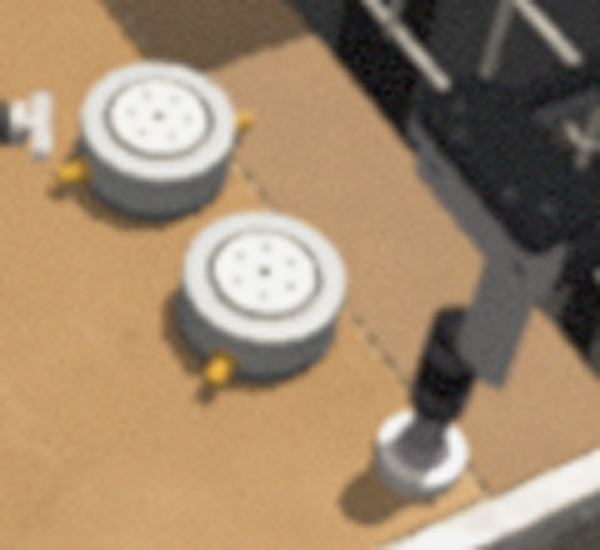

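The cap dot is at (265,271), against (264.5,272) predicted for home. The pusher stands upright with its foot at (422,452), and the gripper is clear of everything. Handing in.

```bash
python3 -c "
from workcell import *
print(hand_in())"
```

```text
the job is handed in; nothing more can be done
None
```

I took the pusher by its handle and pressed the proud cap in the near holder straight down. I then stood the pusher back on the bench at about (0.427, -0.161), opened the fingers, backed off and handed the job in at about 12.8 s. No verdict was reported.

- **Cap:** In the last picture its centre dot is within about 0.3 camera pixels of where a fully home cap (top 36 mm above the bench) should appear, and it shows the same dark ring as the finished holder's cap.
- **Pusher:** It stands upright with its foot where expected. The gripper is open and clear, and the wrist force reads about zero.
- **Off plan:**
  - I started lifting before the fingers had fully closed, so the pusher sat about 5 mm low in the grip. I corrected for this when setting it down, and the bench contact came where I expected.
  - No clear snap showed in the force readings. I pressed on to about 32 N against a hard stop, and the pictures then showed the cap home.
  - The pusher stands about 6 mm from where it started.

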